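# Sort stamps and rib into the carousel tray and the rib tray

### The job

Sort the mixed tools: first turn the carousel until its rectangular tray stands at the brass pointer of the foot, then stand both wooden stamps upright side by side in that tray. Lay the wooden kidney rib flat in the open wooden tray on the table. Leave the carousel's tray at the pointer and do not disturb the other things.

Things in the scene. Friction and masses are not known exactly. Their poses are not given: they have to be found in the camera images.
- carousel (a joint): rotation of the carousel disc about its upright axis, rad, positive counter-clockwise seen from above; 0 when the rectangular tray stands exactly at the brass pointer; range -0.6 to 2.4, it starts between 0.6 and 1.7; light friction, it stays where it is left
- carousel_foot: fixed dark metal foot of the carousel; origin on the carousel's axis at table height; its -x axis runs along the brass pointer, which lies flat just above the table (at most 10 mm high) and reaches out to 151 mm from the axis. The plywood disc above has radius 130 mm and its top 42 mm above the table; it carries a rectangular wooden tray, opposite to it a round terracotta dish (84 mm across, 22 mm high; stays empty), and beside the rectangular tray the knob post
- pointer_tip (a point): tip of the brass pointer on the fixed foot, about 7 mm above the table
- stamp_tray (a point): centre of the inner floor of the carousel's rectangular tray, 46 mm above the table and 75 mm from the carousel's axis; turns with the disc. Site x lies along the disc's radius (its -x points outward), y across it; inside 67 mm (x) by 102 mm (y), walls 4 mm thick rise 18 mm above the inner floor
- knob_top (a point): top of the upright round dark wooden knob post on the disc, 20 mm in diameter, 60 mm tall above the disc, top 102 mm above the table; 100 mm from the carousel's axis, 54 degrees (0.94 rad) clockwise, seen from above, from the middle of the rectangular tray, 26 mm beside the tray's wall (axis to wall); a round post, so it can turn within the fingers while they lead it round
- stamp_a: turned wooden stamp, upright, 60 mm tall, 26 mm across at the foot (lower 25 mm), then a neck and head of at most 20 mm across; origin at the centre of its underside, z along its length; about 30 g
- stamp_b: second turned wooden stamp of the same size and shape; origin at the centre of its underside, z along its length; about 30 g
- rib_tray: fixed open light-wood tray on the table, outside 140 mm (x) by 110 mm (y) by 25 mm high, walls and floor 5 mm thick; origin at the centre of its underside. It stands on the left side of the table, the stamps, the rib and the carousel on the right; the solid heap of crumpled foil and the tall wrapped piece between them are lower than 0.3 m where a straight crossing passes: hold a carried thing about 0.3 m over the table when crossing the middle
- tape_roll: bystander: roll of tape, 64 mm across, 24 mm high, origin at its underside; leave it alone
- dish: bystander: small bisque dish, 72 mm across, 24 mm high, standing apart on the table (not the one fixed on the carousel), origin at its underside; leave it alone
- beaker: bystander: pale beaker, 70 mm across, 78 mm high, origin at its underside; leave it alone
- bulb: bystander: round-bodied slip trailer bulb with a nozzle, 54 mm across, 100 mm high, origin at its underside; leave it alone
- rib: flat wooden kidney rib with a hole, 43 mm (its x) by 83 mm (its y) by 6 mm thick, lying on the table; origin at the centre of its underside; about 30 g; its long side points roughly away from the robot (within 0.3 rad)

How it is judged:
By the outcome, as a careful person would: the job done as asked, in the order asked, and still so for the second after the job is handed in, with the robot touching nothing.
It also fails if it takes over 72 s, if anything falls off the work surface, if the arm or the gripper's body presses on something with over 40 N, if the wrist force passes 120 N, or if a joint passes its speed limit or range.

### The arm

A 6-joint arm with a two-finger parallel gripper is mounted at the origin on a cart in front of the work surface, level with it; the furniture and walls round the work are solid. World frame = base frame: x ahead of the robot, y to its left, z up, the work surface at z = 0. Lengths are in m, angles in rad, forces in N, time in s.
With the tool pointing down it reaches from about 0.275 to 0.975 m from the base axis. Payload 8.4 kg.
Tool frame: the origin (TCP) lies on the mounting face of the last link; the fingertips stand 190 mm ahead of it and the grasp point (between the pads) lies 171 mm ahead of it; x points along the fingers, y is the direction in which the jaws open and shut, and the axes are right-handed (so a half turn about x gives the same grasp; the last joint's range is limited). The gripper opens to 92 mm and grips with 3 to 60 N. Pads are 20 mm wide; open, the fingers measure 128 mm over their backs; the gripper's body (75 mm by 189 mm) begins 69 mm behind the grasp point.
Start: joints at [-1.271, 0.353, 1.633, -0, 1.155, -0.002], TCP at [0.186, -0.597, 0.405] pointing down, gripper open.
Joint ranges: [-2.63, 2.63], [-0.92, 2.1], [0.06, 2.66], [-1.3, 4.44], [0, 2.69], [-3.02, 3.02]. Speed limits (rad/s): [2.22, 2.22, 2.79, 3.14, 3.14, 3.14].

### API

Orientations are given as a rotation vector (axis times angle).
In Python, from bench import telemetry, snapshot, camera_info, r gives the robot as it stands.
- The arm moves only by the tool move_arm, never from a script. Its argument "increments" is a list of rows, each a list of 5 numbers: the shift along the tool's x, y, z normalised to -1 to 1, where 1 is 0.6 m, then the turn about the tool's x normalised to -1 to 1, where 1 is pi rad, then the closure in counts, from 0 (fully open) to 255 (shut). In form: [[x, y, z, turn, claw], ...]. A call has 1 to 20 rows; each row is the pose to reach, as a shift and turn from the pose commanded when the call began, along the tool's axes at that moment, turning the shorter way round; what a row does not reach only later rows make up. A row lasts 1/12 s, in which the tool goes at most 41.7 mm and 7.16 degrees, less where a joint would pass 70% of its speed; a pose out of reach is approached as far as the arm can. A call with a number of a shift or a turn outside -1 to 1 is refused whole. A call with a gripper value outside its range is refused whole. The fingers move at their own pace and stop on an object; the grip force is fixed at half the most. Time passes only in rows, so rows that repeat a pose let the fingers close. It gives the time, the measured TCP pose, the force and the opening at its end, in the units of the state.
- telemetry.observe(): the state, without advancing time (a new reading comes with each control period).
- snapshot(name): name is "scene" or "top" or "wrist"; returns (picture, depth): 480x640x3 uint8, blue, green, red; 480x640 float32, m along the optical axis (not along the pixel's ray), 0 where there is no reading.
- camera_info(name): a dict with "fovy" (degrees; the focal length in pixels is half the picture's height over the tangent of half this angle, whatever the lens; pixels are square), "cx", "cy" (the principal point, pixels), "D" ([k1, k2, p1, p2, k3] as OpenCV has them; the pictures are not rectified), "position" and "orientation" of the camera in the world. Camera axes: x right, y up, looking along -z (the intrinsics and any distortion apply to the point x, -y, -z); pixel columns grow to the right and rows downward; lengths in m; the calibration is good to about 2 mm. A picture is of the moment at which its call begins: read the wrist's pose just before it. camera_info takes no time and is no camera call; for the wrist camera it gives the pose at the moment of the call.
- r.hand_in(): hands the job in, once; it reports no verdict.
The state is a dict: "time": time; "joint_pos": joint angles; "dq": joint speeds; "joint_efforts": joint torques, N m; "ee_pos": TCP position; "ee_rot": TCP orientation; "contact_force": force on the tool from outside, world axes, zero at the start; "moment": the same for the moment, N m; "width": finger opening in m.
Only numpy, scipy, OpenCV 4.12 (cv2) and the standard library are available. Lean on these libraries where they do the work, as an engineer would, in place of code of your own. Each camera call takes 0.05 s, during which the arm holds its last target.

## Working session

There is one attempt and no reset: what is moved stays moved. The work goes in short steps, Python scripts to look and compute and a tool call to move; the robot and the scene stay as the last step left them, time stands still between calls to the robot, and variables do not carry over. Pictures are saved under pics/ and viewed, and the job is handed in when it is done.

Besides the shell and the picture viewer there is one more tool, called after "Call:" by a JSON object that holds its "fn" and its "kwargs". move_arm: Moves the arm, as the interface text tells. Scaled input: -1 to 1 covers 0.6 m each way for a shift and pi rad each way for a turn. Its arguments: {"type":"object","properties":{"increments":{"type":"array"}},"required":["increments"]}

```bash
ls; mkdir -p pics
cat > h.py <<'E'
import numpy as np, cv2
from scipy.spatial.transform import Rotation as R
from bench import telemetry, snapshot, camera_info, r
def Rm(o):
    o=np.array(o,float)
    if o.shape==(3,3): return o
    if o.size==3: return R.from_rotvec(o).as_matrix()
    return None
def K(ci):
    f=240/np.tan(np.radians(ci['fovy'])/2)
    return np.array([[f,0,ci['cx']],[0,f,ci['cy']],[0,0,1.]])
def rays(ci,uv):
    p=cv2.undistortPoints(np.array(uv,float).reshape(-1,1,2),K(ci),np.array(ci['D'],float)).reshape(-1,2)
    d=np.c_[p[:,0],-p[:,1],-np.ones(len(p))]
    return np.array(ci['position']),d@Rm(ci['orientation']).T
def onz(ci,uv,z):
    o,d=rays(ci,uv); t=(z-o[2])/d[:,2]; return o+d*t[:,None]
def proj(ci,P):
    P=np.array(P,float).reshape(-1,3); c=(P-np.array(ci['position']))@Rm(ci['orientation'])
    c=c*[1,-1,-1]
    return cv2.projectPoints(c,np.zeros(3),np.zeros(3),K(ci),np.array(ci['D'],float))[0].reshape(-1,2)
def depthpts(ci,dep,uv):
    uv=np.array(uv,int).reshape(-1,2); o,d=rays(ci,uv); return o+d*dep[uv[:,1],uv[:,0]][:,None]
E
python3 - <<'E'
from h import *
print(telemetry.observe())
for n in("scene","top","wrist"):
    ci=camera_info(n);print(n,ci)
    im,d=snapshot(n);cv2.imwrite(f'pics/{n}0.png',im);np.save(f'pics/{n}0.npy',d)
    import json;json.dump({k:(np.array(v).tolist()) for k,v in ci.items()},open(f'pics/{n}0.json','w'))
E
```

```text
pics
{'time': 0.0, 'joint_pos': array([-1.27141131e+00,  3.53645532e-01,  1.63409389e+00,  2.70474428e-05,
        1.15521092e+00, -2.37714393e-03]), 'dq': array([ 0.0035603 ,  0.00107646,  0.00079919, -0.00015219,  0.00087783,
       -0.00048602]), 'joint_efforts': array([-7.50042818e-04, -5.93847978e+01, -3.34218836e+01,  6.95906184e-02,
        2.35747156e-02, -1.22433153e-04]), 'ee_pos': array([ 0.18570466, -0.59654289,  0.40398238]), 'ee_rot': array([ 2.0593736 ,  0.3145189 , -2.05974112]), 'contact_force': array([-0.2736341 ,  0.61234371,  0.00118739]), 'moment': array([-0.04652208,  0.06258965, -0.00127195]), 'width': 0.0917503303704043}
scene {'fovy': 46.17367960111813, 'cx': 318.2205619265998, 'cy': 236.24895532618834, 'D': array([-0.07816123,  0.        ,  0.        ,  0.        ,  0.        ]), 'position': array([-0.21204796, -1.37278047,  1.34342697]), 'orientation': array([ 0.85299501, -0.24461259, -0.47656218])}
top {'fovy': 51.75112916708802, 'cx': 327.3829472296001, 'cy': 238.08054145627753, 'D': array([-0.00141728,  0.        ,  0.        ,  0.        ,  0.        ]), 'position': array([ 0.3118563 , -0.05431618,  1.45730225]), 'orientation': array([ 0.12377292, -0.15550868, -1.57344254])}
wrist {'fovy': 69.96036042986343, 'cx': 322.5186623866627, 'cy': 236.2458651947973, 'D': array([0.00351356, 0.        , 0.        , 0.        , 0.        ]), 'position': array([ 0.26075516, -0.57435756,  0.38425439]), 'orientation': array([-0.24040186,  0.18044974, -1.26077331])}
```

View pics/scene0.png

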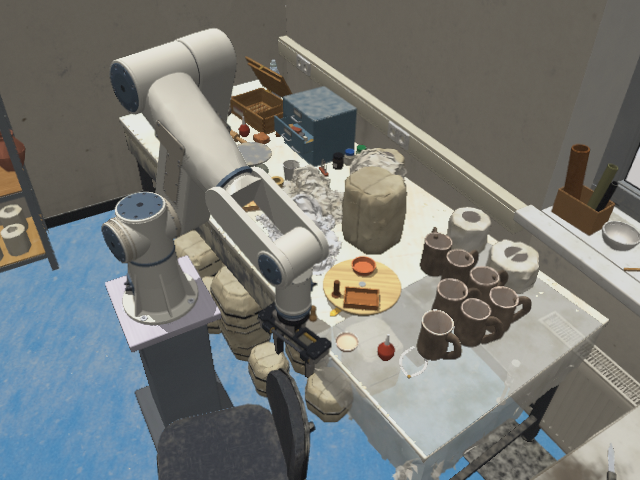

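View pics/top0.png

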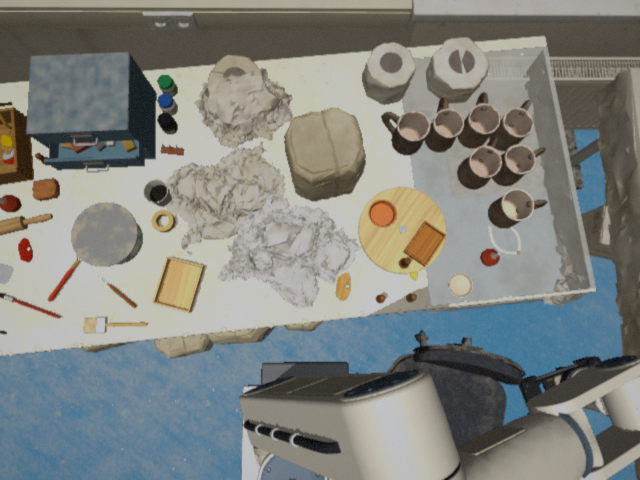

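View pics/wrist0.png

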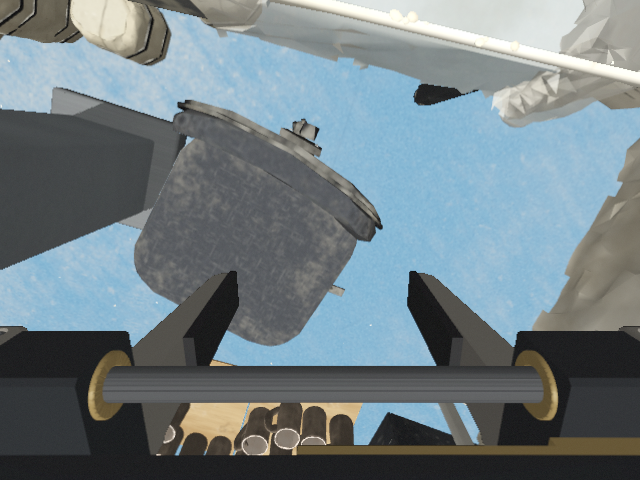

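The top view shows the rib at about (343,287), the stamps at (380,298) and (411,297), the carousel disc centred near (402,230), its tray at (425,243), the knob at (404,262), the pointer at (414,275) and the rib tray at (180,284). I'll zoom in on that area.

Run:
```python
import cv2
im=cv2.imread('pics/top0.png')
cv2.imwrite('pics/top0z.png',cv2.resize(im[180:312,325:500],None,fx=4.5,fy=4.5,interpolation=cv2.INTER_CUBIC))
cv2.imwrite('pics/top0t.png',cv2.resize(im[240:330,130:230],None,fx=6,fy=6,interpolation=cv2.INTER_CUBIC))
im=cv2.imread('pics/scene0.png')
cv2.imwrite('pics/sc0z.png',cv2.resize(im[230:390,250:450],None,fx=3.7,fy=3.7,interpolation=cv2.INTER_CUBIC))
```

```text
(no output)
```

View pics/top0z.png

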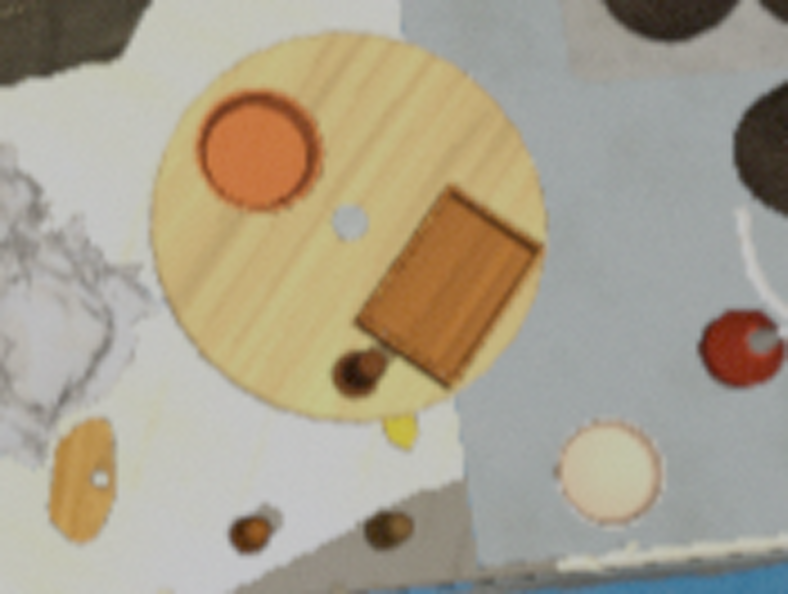

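View pics/sc0z.png

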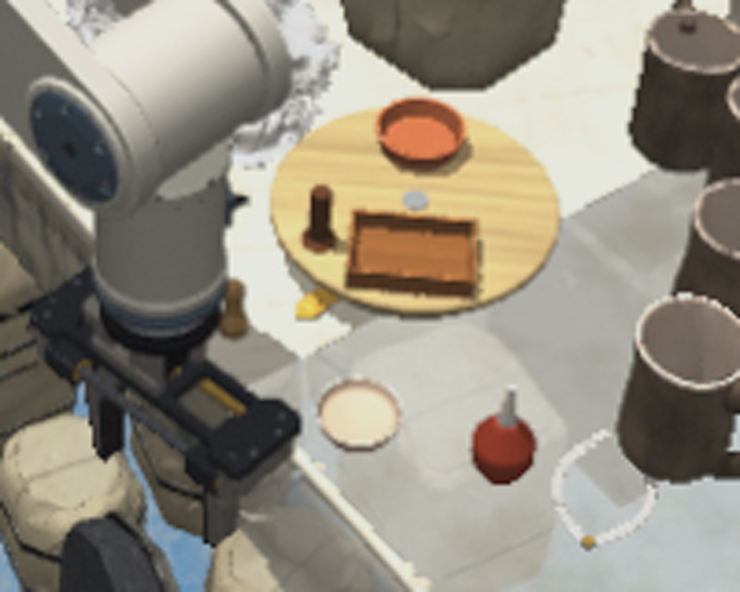

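View pics/top0t.png

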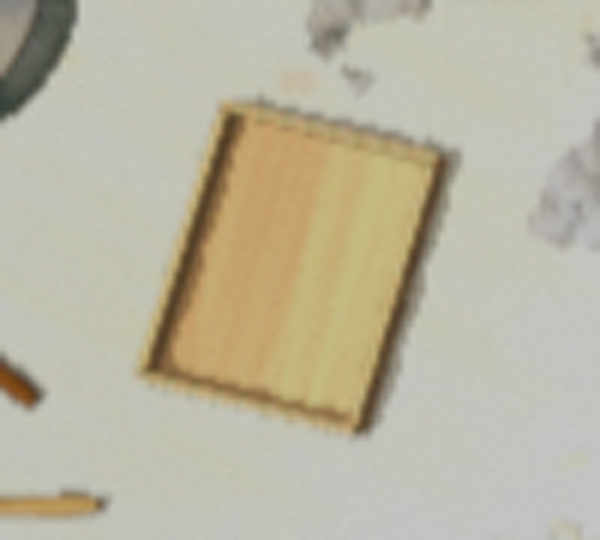

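Run:
```python
from h import *
import json
ci=json.load(open('pics/top0.json'));im=cv2.imread('pics/top0.png');dep=np.load('pics/top0.npy')
Z=lambda x,y:((x+.5)/4.5-.5+325,(y+.5)/4.5-.5+180)
T=lambda x,y:((x+.5)/6-.5+130,(y+.5)/6-.5+240)
for n,p,z in [('hub',Z(350,222),.042),('pointer tip',Z(403,446),.007),('dishc',Z(260,151),.064),('bystdish',Z(611,472),.024)]:
    print(n,onz(ci,[p],z)[0].round(4))
print('depth hub', depthpts(ci,dep,[np.round(Z(350,222))]))
tr=onz(ci,[Z(455,187),Z(543,247),Z(450,388),Z(357,322)],.064);print('tray corners',tr.round(4),tr.mean(0))
rt=onz(ci,[T(228,106),T(438,152),T(362,430),T(146,372)],.025);print('rib tray',rt.round(4),rt.mean(0))
def mask(lo,hi,x0,x1,y0,y1,pr=0):
    h=cv2.cvtColor(im,cv2.COLOR_BGR2HSV); m=cv2.inRange(h,lo,hi)
    k=np.zeros_like(m);k[y0:y1,x0:x1]=m[y0:y1,x0:x1];return k
# disc
m=mask((10,40,60),(35,255,255),345,455,180,280)
c=max(cv2.findContours(m,0,1)[0],key=cv2.contourArea);e=cv2.fitEllipse(cv2.convexHull(c));print('disc ell',e,onz(ci,[e[0]],.042))
# rib
m=mask((8,80,60),(30,255,255),330,353,268,305)
cc=cv2.findContours(m,0,1)[0];c=max(cc,key=cv2.contourArea);P=onz(ci,c.reshape(-1,2),.006)
b=cv2.minAreaRect(P[:,:2].astype(np.float32)*1000);print('rib',b,cv2.boxPoints(b).round(1).tolist())
for x0,x1 in((368,392),(400,422)):
    m=mask((3,60,20),(30,255,200),x0,x1,285,306);c=max(cv2.findContours(m,0,1)[0],key=cv2.contourArea)
    P=onz(ci,c.reshape(-1,2),.05);print('stamp',cv2.contourArea(c),P.min(0),P.max(0),cv2.boundingRect(c))
    ys,xs=np.nonzero(m);q=depthpts(ci,dep,np.c_[xs,ys]);print(' maxz',q[:,2].max(),q[q[:,2]>.05].mean(0))
m=mask((0,40,0),(30,255,90),395,412,250,272);ys,xs=np.nonzero(m);q=depthpts(ci,dep,np.c_[xs,ys]);print('knob',q[q[:,2]>.09].mean(0),q[:,2].max())
```

```text
hub [ 0.5919 -0.3038  0.042 ]
pointer tip [ 0.4492 -0.3394  0.007 ]
dishc [ 0.6343 -0.2435  0.064 ]
bystdish [ 0.4298 -0.4704  0.024 ]
depth hub [[ 0.59030633 -0.30142592  0.04906261]]
tray corners [[ 0.6101 -0.3684  0.064 ]
 [ 0.5706 -0.4232  0.064 ]
 [ 0.4803 -0.3595  0.064 ]
 [ 0.5228 -0.3021  0.064 ]] [ 0.54592478 -0.36331098  0.064     ]
rib tray [[0.515  0.3801 0.025 ]
 [0.4919 0.2781 0.025 ]
 [0.3592 0.3094 0.025 ]
 [0.3874 0.4128 0.025 ]] [0.43835977 0.34508242 0.025     ]
disc ell ((402.39898681640625, 231.45919799804688), (85.93146514892578, 92.41142272949219), 149.4927520751953) [[ 0.5843717  -0.30357334  0.042     ]]
rib ((429.5921325683594, -129.392578125), (41.073848724365234, 76.21772766113281), 89.30996704101562) [[391.20001220703125, -149.5], [467.5, -150.39999389648438], [467.8999938964844, -109.30000305175781], [391.70001220703125, -108.4000015258789]]
stamp 44.0 [ 0.37981477 -0.24587099  0.05      ] [ 0.39958091 -0.22014291  0.05      ] (376, 295, 10, 8)
 maxz 1.4573022546333216 [ 0.38959227 -0.23031113  0.09667846]
stamp 59.0 [ 0.38191966 -0.33435069  0.05      ] [ 0.40174468 -0.30541941  0.05      ] (406, 294, 11, 8)
 maxz 1.4573022546333216 [ 0.39078761 -0.31725148  0.09396232]
knob [ 0.48698571 -0.2976339   0.09762255] 0.10233286302129097
```

```bash
cat >> h.py <<'E'
def st():
    s=telemetry.observe(); M=R.from_rotvec(s['ee_rot']).as_matrix(); return s,np.array(s['ee_pos']),M
def plan(gp=None,yaw=None,off=0.171):
    """gp: wanted grasp point world; yaw: wanted angle of tool y axis in world xy (mod pi)"""
    s,p,M=st(); w=np.array(gp)-np.array([0,0,-off])-p
    if gp is not None: print('norm shift',(M.T@w/0.6).round(4), 'mm',(w*1000).round(1))
    ya=np.degrees(np.arctan2(M[1,1],M[0,1])); print('tool y yaw deg',ya.round(2),'toolx',M[:,0].round(4),'j6',s['joint_pos'][5].round(3),'t',s['time'])
    if yaw is not None:
        d=(yaw-ya+90)%180-90
        # turn +a about tool x (down) => yaw decreases
        print('turn norm',round(-d/180,4),'alt',round((-d/180-1) if -d>0 else -d/180+1,4))
E
python3 - <<'E'
from h import *
s,p,M=st();print(M.round(4))
ci=json=camera_info('wrist');C=Rm(ci['orientation']);print('cam in tool',M.T@(np.array(ci['position'])-p),'look dir tool',M.T@(-C[:,2]))
plan([0.43,-0.25,0.35],-90)
E
```

```text
[[-3.000e-04  2.973e-01 -9.548e-01]
 [ 9.000e-04 -9.548e-01 -2.973e-01]
 [-1.000e+00 -1.000e-03  0.000e+00]]
cam in tool [ 0.01980483  0.00113052 -0.07825509] look dir tool [ 0.96081539 -0.00156248  0.27718469]
norm shift [-0.1943 -0.4307 -0.5604] mm [244.3 346.6 116.8]
tool y yaw deg -72.71 toolx [-3.e-04  9.e-04 -1.e+00] j6 -0.002 t 0.15
turn norm 0.0961 alt -0.9039
```

Call:
{"fn": "move_arm", "kwargs": {"increments": [[-0.112,-0.389,-0.582,0.096,0],[-0.112,-0.389,-0.582,0.096,0],[-0.112,-0.389,-0.582,0.096,0],[-0.112,-0.389,-0.582,0.096,0],[-0.112,-0.389,-0.582,0.096,0],[-0.112,-0.389,-0.582,0.096,0],[-0.112,-0.389,-0.582,0.096,0],[-0.112,-0.389,-0.582,0.096,0],[-0.112,-0.389,-0.582,0.096,0],[-0.112,-0.389,-0.582,0.096,0],[-0.112,-0.389,-0.582,0.096,0],[-0.112,-0.389,-0.582,0.096,0],[-0.112,-0.389,-0.582,0.096,0]]}}

```text
time: 1.23
ee_pos: [0.4497, -0.2701, 0.4716]
ee_rot: [2.22, 0.002, -2.221]
contact_force: [0.0, 0.3, 0.3]
width: 0.0923
```

Run:
```python
from h import *
import json
plan([0.45,-0.27,0.3],-90)
ci=camera_info('wrist');json.dump({k:(np.array(v).tolist()) for k,v in ci.items()},open('pics/w1.json','w'))
im,d=snapshot('wrist');cv2.imwrite('pics/w1.png',im);np.save('pics/w1.npy',d)
```

```text
norm shift [ 0.001  -0.0001 -0.0005] mm [ 0.3  0.1 -0.6]
tool y yaw deg -89.89 toolx [-7.e-04 -3.e-04 -1.e+00] j6 1.026 t 1.2333
turn norm 0.0006 alt -0.9994
```

View pics/w1.png

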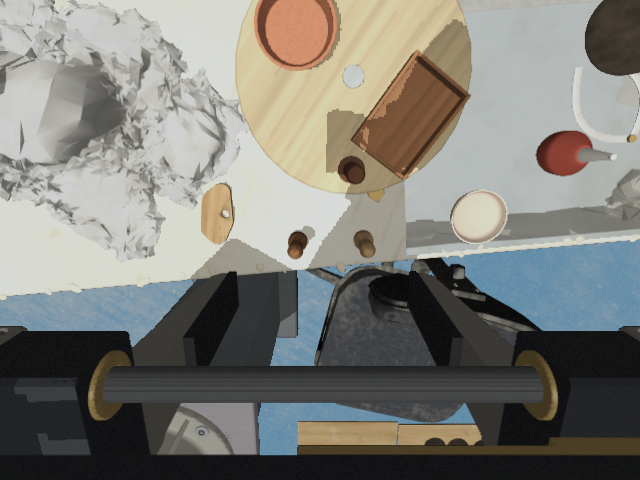

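The wrist view shows the hub at (353,76), knob at (351,168), stamps near (298,243) and (365,242), and the rib at (217,212). I'll enlarge it to read points accurately.

Run:
```python
import cv2
im=cv2.imread('pics/w1.png')
cv2.imwrite('pics/w1a.png',cv2.resize(im[0:200,310:480],None,fx=3,fy=3,interpolation=cv2.INTER_CUBIC))
cv2.imwrite('pics/w1b.png',cv2.resize(im[160:275,190:400],None,fx=3.8,fy=3.8,interpolation=cv2.INTER_CUBIC))
```

```text
(no output)
```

View pics/w1a.png

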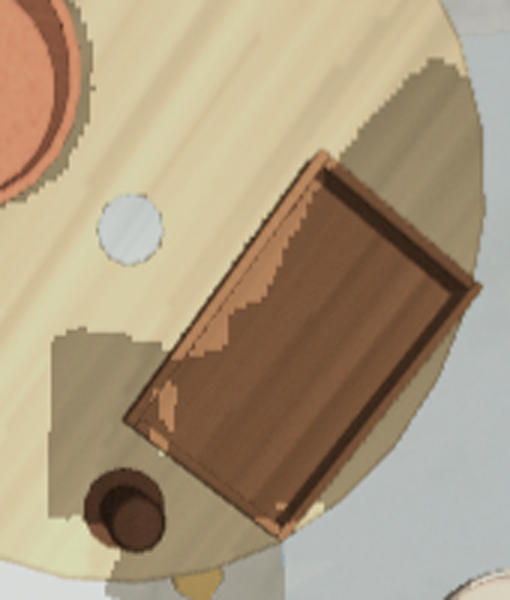

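View pics/w1b.png

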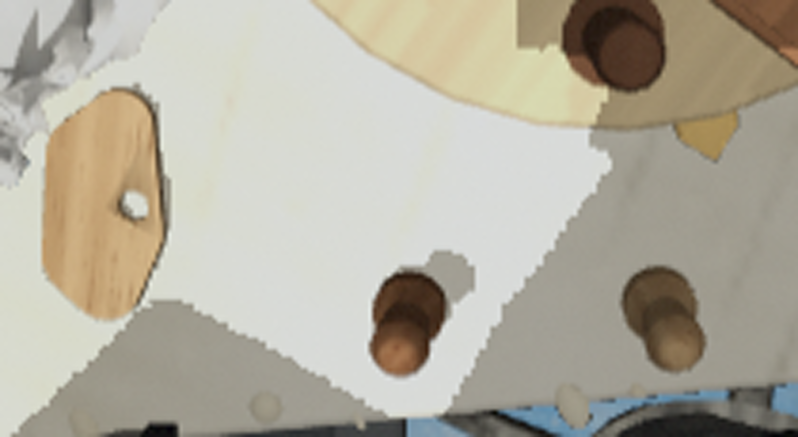

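Run:
```python
from h import *
import json
ci=json.load(open('pics/w1.json'));im=cv2.imread('pics/w1.png');dep=np.load('pics/w1.npy')
A=lambda x,y:((x+.5)/3-.5+310,(y+.5)/3-.5)
B=lambda x,y:((x+.5)/3.8-.5+190,(y+.5)/3.8-.5+160)
f=lambda p,z:onz(ci,[p],z)[0].round(4)
print('hub',f(A(130,230),.046)); print('tip',f(B(714,160),.007))
print('knob top',f(B(632,50),.102)); print('knob base',f(B(614,38),.046))
tr=np.array([f(p,.064) for p in(A(321,152),A(480,288),A(282,538),A(126,420))]);print(tr,tr.mean(0))
print('stampL top',f(B(401,346),.053),'foot',f(B(409,310),.025))
print('stampR top',f(B(675,338),.053),'foot',f(B(660,304),.025))
b=cv2.minAreaRect(onz(ci,[B(x,y) for x,y in((118,87),(150,95),(160,160),(165,235),(135,310),(105,321),(80,310),(45,275),(42,210),(47,145),(80,103))],.006)[:,:2].astype(np.float32)*1000)
print('rib',b,cv2.boxPoints(b).round(1).tolist())
# foil near rib
ys,xs=np.mgrid[150:270:1,150:240:1];q=depthpts(ci,dep,np.c_[xs.ravel(),ys.ravel()])
for x in np.arange(.38,.50,.01):
    row=[]
    for y in np.arange(-.13,-.02,.01):
        k=(abs(q[:,0]-x)<.006)&(abs(q[:,1]-y)<.006); row.append(int(1000*q[k,2].max()) if k.any() else -1)
    print(round(x,3),row)
```

```text
hub [ 0.5913 -0.3036  0.046 ]
tip [ 0.4466 -0.3428  0.007 ]
knob top [ 0.4935 -0.3044  0.102 ]
knob base [ 0.4916 -0.3041  0.046 ]
[[ 0.6127 -0.3661  0.064 ]
 [ 0.5699 -0.4251  0.064 ]
 [ 0.4829 -0.3617  0.064 ]
 [ 0.5254 -0.3023  0.064 ]] [ 0.547725 -0.3638    0.064   ]
stampL top [ 0.3943 -0.2372  0.053 ] foot [ 0.3979 -0.2378  0.025 ]
stampR top [ 0.3971 -0.3254  0.053 ] foot [ 0.4001 -0.3237  0.025 ]
rib ((429.7133483886719, -130.20968627929688), (42.7723388671875, 84.03227996826172), 86.97637939453125) [[386.6000061035156, -149.3000030517578], [470.5, -153.8000030517578], [472.79998779296875, -111.0999984741211], [388.8999938964844, -106.5999984741211]]
0.38 [2, 2, 2, 2, 2, 2, 2, 1, 3, 13, -1]
0.39 [8, 8, 2, 2, 2, 2, 2, 2, 14, 15, -1]
0.4 [8, 8, 8, 2, 2, 2, 2, 2, 19, 19, -1]
0.41 [8, 8, 8, 2, 2, 3, 2, 15, 20, 20, -1]
0.42 [8, 8, 7, 2, 1, 3, 2, 16, 18, 16, -1]
0.43 [8, 8, 8, 2, 2, 2, 2, 16, 18, 15, -1]
0.44 [8, 8, 12, 13, 9, 8, 2, 14, 18, -1, -1]
0.45 [8, 9, 12, 14, 11, 11, 10, 14, 17, -1, -1]
0.46 [8, 9, 13, 16, 16, 10, 11, 15, 15, -1, -1]
0.47 [11, 11, 30, 29, 30, 12, 15, 21, 19, -1, -1]
0.48 [19, 35, 33, 33, 37, 36, 15, 17, 16, -1, -1]
0.49 [32, 35, 34, 34, 41, 41, 14, 16, 16, -1, -1]
```

Call:
{"fn": "move_arm", "kwargs": {"increments": [[0.1,0.057,-0.07,0,0],[0.15,0.057,-0.07,0,60],[0.2,0.057,-0.07,0,60],[0.25,0.057,-0.07,0,60],[0.3,0.057,-0.07,0,60],[0.352,0.057,-0.07,0,60],[0.352,0.057,-0.07,0,60],[0.352,0.057,-0.07,0,255],[0.352,0.057,-0.07,0,255],[0.352,0.057,-0.07,0,255],[0.352,0.057,-0.07,0,255],[0.352,0.057,-0.07,0,255],[0.352,0.057,-0.07,0,255]]}}

```text
time: 2.37
ee_pos: [0.4918, -0.3044, 0.2613]
ee_rot: [2.222, -0.0, -2.22]
contact_force: [0.5, -0.3, 0.7]
width: 0.0325
```

Run:
```python
from h import *
s,p,M=st();print(s['width'],s['contact_force'],s['time'])
ax=np.array([.5915,-.3037])
for a in np.radians([180,172,164,156,148,140.9]):
    plan([*(ax+.1*np.array([np.cos(a),np.sin(a)])),.09],None)
```

```text
0.03247187798366504 [ 0.53517919 -0.311015    0.6985852 ] 2.3667
norm shift [ 0.0006 -0.0012  0.0006] mm [-0.3  0.7 -0.3]
tool y yaw deg -89.99 toolx [ 8.e-04 -6.e-04 -1.e+00] j6 1.014 t 2.3667
norm shift [ 0.0006 -0.0244 -0.001 ] mm [ 0.6 14.7 -0.3]
tool y yaw deg -89.99 toolx [ 8.e-04 -6.e-04 -1.e+00] j6 1.014 t 2.3667
norm shift [ 0.0006 -0.0472 -0.0059] mm [ 3.5 28.3 -0.3]
tool y yaw deg -89.99 toolx [ 8.e-04 -6.e-04 -1.e+00] j6 1.014 t 2.3667
norm shift [ 0.0006 -0.069  -0.0138] mm [ 8.3 41.4 -0.3]
tool y yaw deg -89.99 toolx [ 8.e-04 -6.e-04 -1.e+00] j6 1.014 t 2.3667
norm shift [ 0.0005 -0.0895 -0.0248] mm [14.8 53.7 -0.3]
tool y yaw deg -89.99 toolx [ 8.e-04 -6.e-04 -1.e+00] j6 1.014 t 2.3667
norm shift [ 0.0005 -0.1063 -0.0368] mm [22.  63.8 -0.3]
tool y yaw deg -89.99 toolx [ 8.e-04 -6.e-04 -1.e+00] j6 1.014 t 2.3667
```

Call:
{"fn": "move_arm", "kwargs": {"increments": [[0,0,0,0,255],[0,0,0,0,255],[0,0,0,0,255],[0,0,0,0,255],[0,-0.012,0,0.022,255],[0,-0.024,-0.001,0.044,255],[0,-0.036,-0.003,0.066,255],[0,-0.047,-0.006,0.089,255],[0,-0.058,-0.01,0.111,255],[0,-0.069,-0.014,0.133,255],[0,-0.079,-0.019,0.155,255],[0,-0.09,-0.025,0.178,255],[0,-0.098,-0.031,0.198,255],[0,-0.106,-0.037,0.217,255],[0,-0.106,-0.037,0.217,255],[0,-0.106,-0.037,0.217,255],[0,-0.106,-0.037,0.217,255]]}}

```text
time: 3.78
ee_pos: [0.5139, -0.2406, 0.2609]
ee_rot: [-1.829, 0.646, 1.829]
contact_force: [-1.9, 1.6, 5.6]
width: 0.0191
```

Run:
```python
from h import *
import json
s,p,M=st();print(s['width'],s['contact_force'],s['time'],p,s['joint_pos'])
plan([.5139,-.2406,.09],None)
ci=camera_info('top');im,d=snapshot('top')
cv2.imwrite('pics/t2.png',cv2.resize(im[180:312,325:500],None,fx=4.5,fy=4.5,interpolation=cv2.INTER_CUBIC))
```

```text
0.019082557660277662 [-1.90026133  1.59594702  5.6125341 ] 3.7833 [ 0.51388173 -0.24064978  0.26091472] [-4.40616030e-01  4.41783518e-01  1.87160716e+00  3.03000384e-05
  8.28538990e-01  1.80916186e+00]
norm shift [-0.0001 -0.0001  0.    ] mm [0.  0.  0.1]
tool y yaw deg -128.9 toolx [-3.e-04  2.e-04 -1.e+00] j6 1.809 t 3.7833
```

View pics/t2.png

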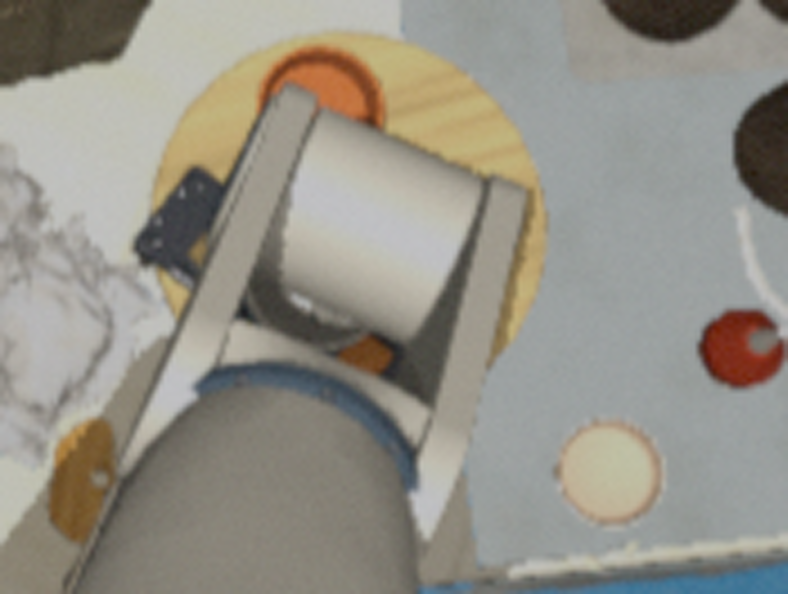

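Call:
{"fn": "move_arm", "kwargs": {"increments": [[0,0,0,0,80],[0,0,0,0,80],[0,0,0,0,80],[0,0,0,0,80],[0,0,0,0,80],[-0.06,0,0,0,80],[-0.12,0,0,0,80],[-0.18,0,0,0.04,80],[-0.24,0.05,0.02,0.08,80],[-0.3,0.1,0.04,0.12,80],[-0.35,0.162,0.07,0.16,80],[-0.35,0.162,0.07,0.202,80],[-0.35,0.162,0.07,0.202,80],[-0.35,0.162,0.07,0.202,80]]}}

```text
time: 5.0
ee_pos: [0.4197, -0.2901, 0.4714]
ee_rot: [-1.396, 1.077, 1.392]
contact_force: [-0.2, -0.0, -0.5]
width: 0.0633
```

Run:
```python
from h import *
import json
s,p,M=st();print(s['width'],p,s['time'],s['dq'].round(3))
plan([.42,-.29,.3],-165.2)
ci=camera_info('wrist');json.dump({k:(np.array(v).tolist()) for k,v in ci.items()},open('pics/w3.json','w'))
im,d=snapshot('wrist');cv2.imwrite('pics/w3.png',im);np.save('pics/w3.npy',d)
```

```text
0.06333266720931306 [ 0.41973021 -0.29006936  0.47144216] 5.0 [ 0.027  0.04   0.014  0.006 -0.012 -0.038]
norm shift [ 0.0007 -0.0005 -0.    ] mm [ 0.3  0.1 -0.4]
tool y yaw deg -165.41 toolx [ 0.002  -0.0011 -1.    ] j6 2.279 t 5.0
turn norm -0.0012 alt 0.9988
```

View pics/w3.png

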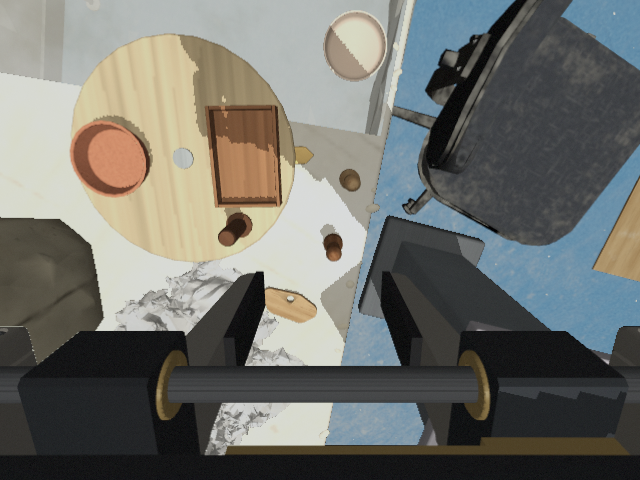

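The tray (corners near (207,106), (277,104), (281,205), (217,207)) now faces the pointer at (304,155). The stamps stand at (349,180) and (334,245). I'll measure the alignment.

Run:
```python
import cv2
im=cv2.imread('pics/w3.png')
cv2.imwrite('pics/w3a.png',cv2.resize(im[90:270,165:380],None,fx=3.7,fy=3.7,interpolation=cv2.INTER_CUBIC)[:600])
```

```text
(no output)
```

View pics/w3a.png

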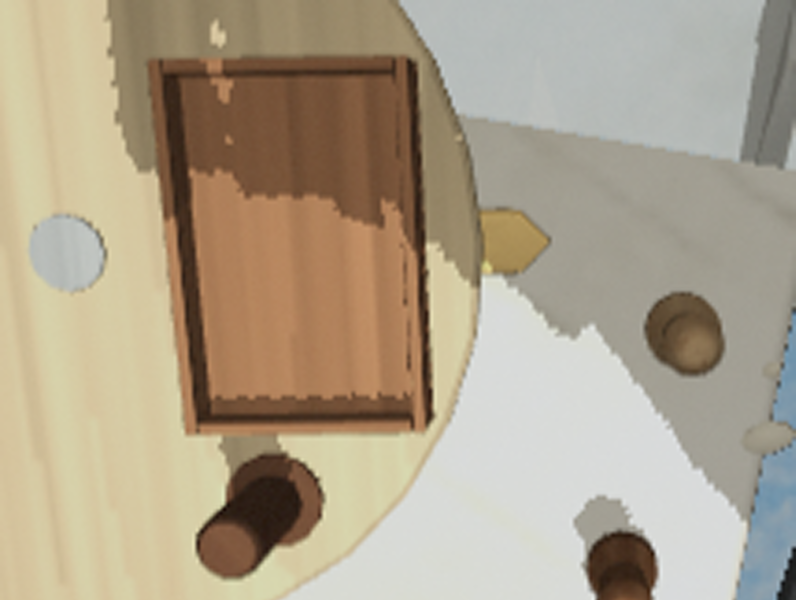

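Run:
```python
from h import *
import json
ci=json.load(open('pics/w3.json'))
A=lambda x,y:((x+.5)/3.7-.5+165,(y+.5)/3.7-.5+90)
f=lambda p,z:onz(ci,[p],z)[0].round(4)
hub=f(A(68,253),.046);tip=f(A(551,240),.007);print('hub',hub,'tip',tip)
v=tip-hub;print('pointer ang',np.degrees(np.arctan2(v[1],v[0])),np.hypot(v[0],v[1]))
tr=np.array([f(A(*p),.064) for p in((149,59),(413,57),(431,429),(187,434))]);print(tr)
c=tr.mean(0);v=c-hub;print('tray c',c,np.degrees(np.arctan2(v[1],v[0])),np.hypot(v[0],v[1]))
for a,b in((0,3),(1,2)):
    e=tr[b]-tr[a];print('long edge normal',(np.degrees(np.arctan2(e[1],e[0]))+90+180)%180-180,np.hypot(*e[:2]))
for a,b in((0,1),(3,2)):
    e=tr[b]-tr[a];print('short edge',np.degrees(np.arctan2(e[1],e[0])),np.hypot(*e[:2]))
k=f(A(232,547),.102);v=k-hub;print('knob',k,np.degrees(np.arctan2(v[1],v[0]))%360)
print('stamp B',f(A(691,343),.056),f(A(683,331),.025))
for p in((349,180),(334,245)): pass
m=cv2.imread('pics/w3.png');cv2.imwrite('pics/w3b.png',cv2.resize(m[160:270,310:375],None,fx=5,fy=5,interpolation=cv2.INTER_CUBIC))
```

```text
hub [ 0.5907 -0.304   0.046 ] tip [ 0.4463 -0.3437  0.007 ]
pointer ang -164.6274376966844 0.14975797140720093
[[ 0.5692 -0.3667  0.064 ]
 [ 0.4961 -0.3863  0.064 ]
 [ 0.4675 -0.282   0.064 ]
 [ 0.5405 -0.2615  0.064 ]]
tray c [ 0.518325 -0.324125  0.064   ] -164.4605788282704 0.0751209441500837
long edge normal -164.7402729337644 0.10904462389315672
long edge normal -164.66589113923982 0.10815012713815919
short edge -164.99055644468132 0.07568203221372961
short edge -164.31409407993362 0.07582380892569293
knob [ 0.5126 -0.2424  0.102 ] 141.73601121411937
stamp B [ 0.3959 -0.327   0.056 ] [ 0.3961 -0.3271  0.025 ]
```

View pics/w3b.png

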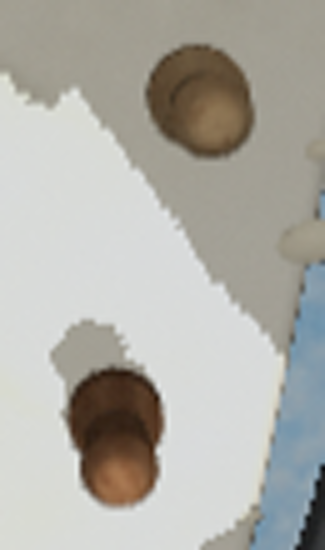

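Run:
```python
from h import *
import json
ci=json.load(open('pics/w3.json'))
A=lambda x,y:((x+.5)/5-.5+310,(y+.5)/5-.5+160)
f=lambda p,z:onz(ci,[p],z)[0].round(4)
print('R',f(A(213,112),.052),f(A(200,96),.022));print('L',f(A(119,467),.052),f(A(116,413),.022))
plan([.396,-.326,.042],-164.7)
plan([.396,-.326,.15],-164.7)
```

```text
R [ 0.3946 -0.3272  0.052 ] [ 0.3955 -0.3272  0.022 ]
L [ 0.3932 -0.2378  0.052 ] [ 0.3943 -0.2423  0.022 ]
norm shift [ 0.429   0.0546 -0.0483] mm [ -24.2  -36.3 -257.4]
tool y yaw deg -165.29 toolx [ 6.e-04  1.e-04 -1.e+00] j6 2.278 t 5.05
turn norm -0.0033 alt 0.9967
norm shift [ 0.249   0.0545 -0.0483] mm [ -24.2  -36.3 -149.4]
tool y yaw deg -165.29 toolx [ 6.e-04  1.e-04 -1.e+00] j6 2.278 t 5.05
turn norm -0.0033 alt 0.9967
```

Call:
{"fn": "move_arm", "kwargs": {"increments": [[0.06,0.055,-0.048,-0.003,130],[0.12,0.055,-0.048,-0.003,130],[0.18,0.055,-0.048,-0.003,130],[0.24,0.055,-0.048,-0.003,130],[0.3,0.055,-0.048,-0.003,130],[0.36,0.055,-0.048,-0.003,130],[0.4,0.055,-0.048,-0.003,130],[0.429,0.055,-0.048,-0.003,130],[0.429,0.055,-0.048,-0.003,130],[0.429,0.055,-0.048,-0.003,255],[0.429,0.055,-0.048,-0.003,255],[0.429,0.055,-0.048,-0.003,255],[0.429,0.055,-0.048,-0.003,255],[0.429,0.055,-0.048,-0.003,255],[0.429,0.055,-0.048,-0.003,255],[0.429,0.055,-0.048,-0.003,255],[0.429,0.055,-0.048,-0.003,255]]}}

```text
time: 6.47
ee_pos: [0.3958, -0.3263, 0.2141]
ee_rot: [-1.403, 1.073, 1.4]
contact_force: [-0.2, 1.0, 7.7]
width: 0.0178
```

Run:
```python
from h import *
s,p,M=st();print(s['width'],s['contact_force'],s['time'])
plan([.5246,-.348,.18],-164.7)
```

```text
0.017847084235452417 [-0.20812001  0.98445014  7.73364729] 6.4667
norm shift [-0.2278 -0.198  -0.0913] mm [128.8 -21.7 136.9]
tool y yaw deg -164.87 toolx [ 0.0013 -0.0011 -1.    ] j6 2.185 t 6.4667
turn norm -0.0009 alt 0.9991
```

Call:
{"fn": "move_arm", "kwargs": {"increments": [[-0.05,0,0,0,255],[-0.1,0,0,0,255],[-0.16,0,0,0,255],[-0.2,-0.04,-0.02,0,255],[-0.228,-0.09,-0.04,0,255],[-0.228,-0.14,-0.065,0,255],[-0.228,-0.198,-0.091,0,255],[-0.228,-0.198,-0.091,0,255],[-0.228,-0.198,-0.091,0,255]]}}

```text
time: 7.22
ee_pos: [0.5255, -0.3475, 0.3496]
ee_rot: [-1.402, 1.072, 1.402]
contact_force: [-1.3, 0.6, -0.6]
width: 0.0181
```

Run:
```python
from h import *
import json
s,p,M=st();print(s['width'],s['contact_force'],s['time'])
plan([.5246,-.348,.043+.046+.001],-164.7)
ci=camera_info('wrist');json.dump({k:(np.array(v).tolist()) for k,v in ci.items()},open('pics/w4.json','w'))
im,d=snapshot('wrist');cv2.imwrite('pics/w4.png',im)
im,d=snapshot('scene');cv2.imwrite('pics/s4.png',cv2.resize(im[200:380,250:450],None,fx=3.3,fy=3.3,interpolation=cv2.INTER_CUBIC))
```

```text
0.01808512443315336 [-1.344227    0.63337825 -0.64599958] 7.2167
norm shift [ 0.1477  0.0016 -0.0005] mm [ -0.9  -0.5 -88.6]
tool y yaw deg -164.79 toolx [-2.e-04  2.e-04 -1.e+00] j6 2.29 t 7.2167
turn norm -0.0005 alt 0.9995
```

View pics/w4.png

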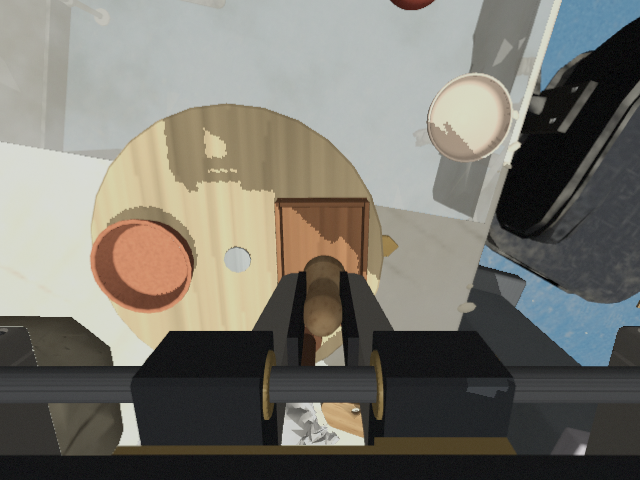

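View pics/s4.png

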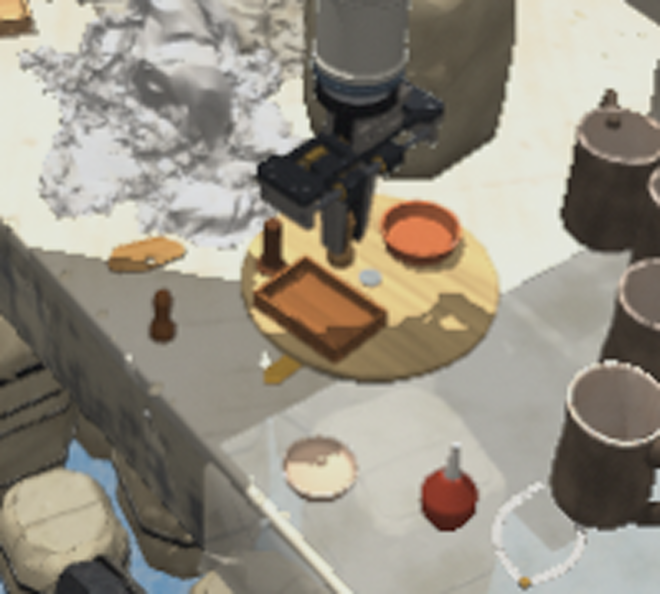

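Run:
```python
from h import *
import json
ci=json.load(open('pics/w4.json'))
print(proj(ci,[[.5255,-.3475,.136],[.5255,-.3475,.16],[.5255,-.3475,.191],[.5246,-.348,.046]]))
m=cv2.imread('pics/w4.png');cv2.imwrite('pics/w4b.png',cv2.resize(m[230:370,270:380],None,fx=4,fy=4,interpolation=cv2.INTER_CUBIC))
```

```text
[[322.41641603 272.93985986]
 [322.39061316 289.91185781]
 [322.34595253 319.28641636]
 [323.64056125 232.66164838]]
```

View pics/w4b.png

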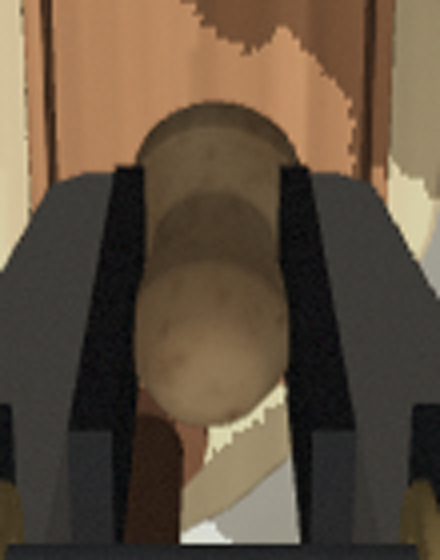

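Call:
{"fn": "move_arm", "kwargs": {"increments": [[0.05,0.001,0,0,255],[0.1,0.001,0,0,255],[0.13,0.001,0,0,255],[0.148,0.001,0,0,255],[0.148,0.001,0,0,255],[0.148,0.001,0,0,255],[0.148,0.001,0,0,150],[0.148,0.001,0,0,130],[0.148,0.001,0,0,130],[0.148,0.001,0,0,130],[0.148,0.001,0,0,130],[0.12,0.001,0,0,130],[0.08,0.001,0,0,130],[0.04,0.001,0,0,130],[-0.02,0.001,0,0,130],[-0.08,0.001,0,0,130]]}}

```text
time: 8.65
ee_pos: [0.5235, -0.3475, 0.3988]
ee_rot: [-1.4, 1.073, 1.403]
contact_force: [0.5, -0.4, 0.0]
width: 0.045
```

Run:
```python
from h import *
s,p,M=st();print(s['width'],s['contact_force'],s['time'])
plan([.3945,-.239,.15],-164.7)
plan([.3945,-.239,.042],-164.7)
im,d=snapshot('wrist');cv2.imwrite('pics/w5.png',im)
```

```text
0.04501973705975615 [ 0.47605586 -0.38328089  0.02027586] 8.65
norm shift [0.1302 0.1601 0.2304] mm [-129.   108.5  -77.8]
tool y yaw deg -164.86 toolx [-0.0015  0.001  -1.    ] j6 2.289 t 8.65
turn norm -0.0009 alt 0.9991
norm shift [0.3102 0.1599 0.2302] mm [-129.   108.5 -185.8]
tool y yaw deg -164.86 toolx [-0.0015  0.001  -1.    ] j6 2.289 t 8.65
turn norm -0.0009 alt 0.9991
```

View pics/w5.png

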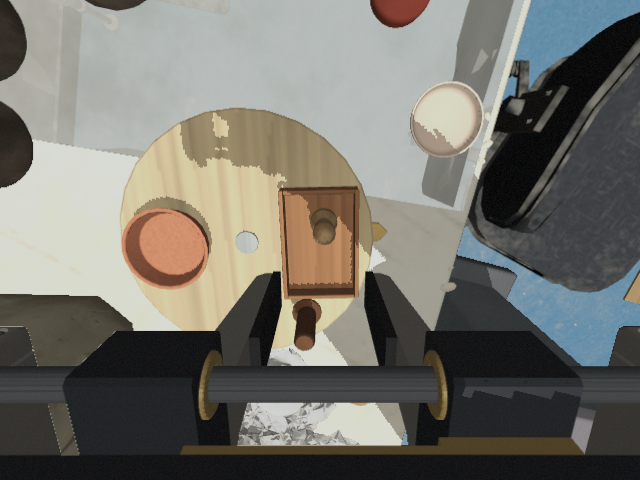

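The first stamp stands upright in the tray at (323,228). Next is the second stamp.

Call:
{"fn": "move_arm", "kwargs": {"increments": [[0,0.04,0.058,0,130],[0,0.08,0.115,0,130],[0,0.12,0.172,0,130],[0.03,0.16,0.23,0,130],[0.08,0.16,0.23,0,130],[0.13,0.16,0.23,0,130],[0.19,0.16,0.23,0,130],[0.25,0.16,0.23,0,130],[0.29,0.16,0.23,0,130],[0.31,0.16,0.23,0,130],[0.31,0.16,0.23,0,130],[0.31,0.16,0.23,0,255],[0.31,0.16,0.23,0,255],[0.31,0.16,0.23,0,255],[0.31,0.16,0.23,0,255],[0.31,0.16,0.23,0,255],[0.31,0.16,0.23,0,255],[0.31,0.16,0.23,0,255],[0.31,0.16,0.23,0,255]]}}

```text
time: 10.28
ee_pos: [0.3955, -0.2399, 0.2128]
ee_rot: [-1.402, 1.072, 1.4]
contact_force: [-0.8, -1.5, 7.2]
width: 0.0165
```

Run:
```python
from h import *
s,p,M=st();print(s['width'],s['contact_force'],s['time'])
plan([.5114,-.2999,.2],-164.7)
```

```text
0.016539327777874344 [-0.75448237 -1.46058317  7.15142141] 10.2833
norm shift [-0.2633 -0.1606 -0.1473] mm [115.9 -60.  158.2]
tool y yaw deg -164.87 toolx [ 1.3e-03 -9.0e-04 -1.0e+00] j6 2.329 t 10.2833
turn norm -0.0009 alt 0.9991
```

Call:
{"fn": "move_arm", "kwargs": {"increments": [[-0.05,0,0,0,255],[-0.1,0,0,0,255],[-0.16,0,0,0,255],[-0.22,-0.02,-0.02,0,255],[-0.263,-0.07,-0.06,0,255],[-0.263,-0.12,-0.105,0,255],[-0.263,-0.16,-0.147,0,255],[-0.263,-0.16,-0.147,0,255],[-0.263,-0.16,-0.147,0,255],[-0.263,-0.16,-0.147,0,255]]}}

```text
time: 11.12
ee_pos: [0.5101, -0.2993, 0.3691]
ee_rot: [-1.399, 1.073, 1.403]
contact_force: [-0.1, -0.0, -0.2]
width: 0.0169
```

Run:
```python
from h import *
import json
s,p,M=st();print(s['width'],s['contact_force'],s['time'])
plan([.5114,-.2999,.042+.046+.001],-164.7)
ci=camera_info('wrist')
im,d=snapshot('wrist');cv2.imwrite('pics/w6.png',im)
gp=p-[0,0,.171];print(proj(ci,[gp+[0,0,-.042],gp+[0,0,-.018],gp+[0,0,.012]]))
cv2.imwrite('pics/w6b.png',cv2.resize(im[150:370,240:400],None,fx=2.7,fy=2.7,interpolation=cv2.INTER_CUBIC))
```

```text
0.01694074130177029 [-0.07117923 -0.00716423 -0.16388856] 11.1167
norm shift [ 0.1819 -0.0021 -0.0018] mm [   1.3   -0.6 -109.1]
tool y yaw deg -164.87 toolx [-0.0019  0.0011 -1.    ] j6 2.344 t 11.1167
turn norm -0.0009 alt 0.9991
[[322.01974047 272.95094073]
 [322.0043106  290.04176729]
 [321.97858338 318.51842798]]
```

View pics/w6b.png

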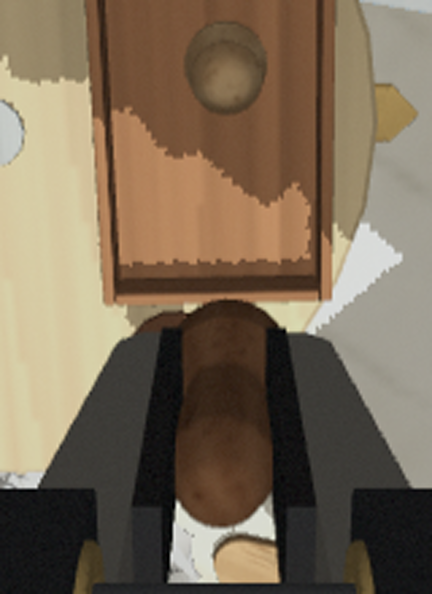

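Call:
{"fn": "move_arm", "kwargs": {"increments": [[0.05,-0.002,-0.002,0,255],[0.1,-0.002,-0.002,0,255],[0.15,-0.002,-0.002,0,255],[0.17,-0.002,-0.002,0,255],[0.183,-0.002,-0.002,0,255],[0.183,-0.002,-0.002,0,255],[0.183,-0.002,-0.002,0,255],[0.183,-0.002,-0.002,0,200],[0.183,-0.002,-0.002,0,150],[0.183,-0.002,-0.002,0,130],[0.183,-0.002,-0.002,0,130],[0.183,-0.002,-0.002,0,130],[0.183,-0.002,-0.002,0,130],[0.16,-0.002,-0.002,0,130],[0.12,-0.002,-0.002,0,130],[0.06,-0.002,-0.002,0,130],[0,-0.002,-0.002,0,130],[-0.06,-0.002,-0.002,0,130]]}}

```text
time: 12.67
ee_pos: [0.512, -0.3004, 0.4073]
ee_rot: [-1.4, 1.073, 1.402]
contact_force: [0.8, -0.5, -0.7]
width: 0.0453
```

Run:
```python
from h import *
s,p,M=st();print(s['width'],s['contact_force'],s['time'])
plan([.43,-.2,.3],-93-0)
im,d=snapshot('wrist');cv2.imwrite('pics/w7.png',im)
im,d=snapshot('scene');cv2.imwrite('pics/s7.png',cv2.resize(im[230:350,300:420],None,fx=5,fy=5,interpolation=cv2.INTER_CUBIC))
```

```text
0.04530860093902815 [ 0.76982502 -0.48214918 -0.69471581] 12.6667
norm shift [-0.1061  0.0884  0.1973] mm [-82.  100.4  63.7]
tool y yaw deg -164.87 toolx [-6.e-04  4.e-04 -1.e+00] j6 2.344 t 12.6667
turn norm -0.3993 alt 0.6007
```

View pics/w7.png

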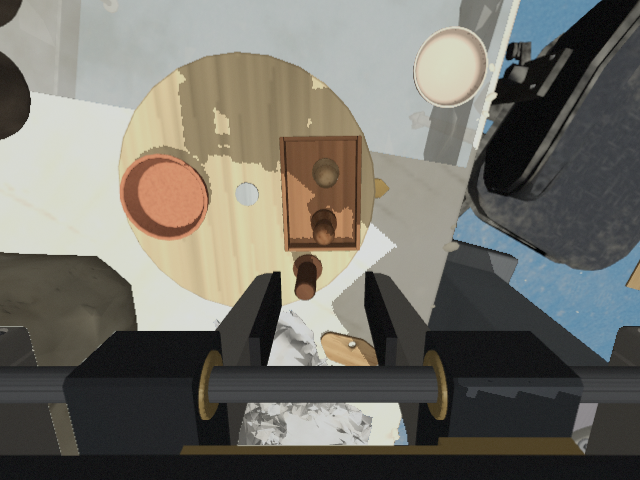

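View pics/s7.png

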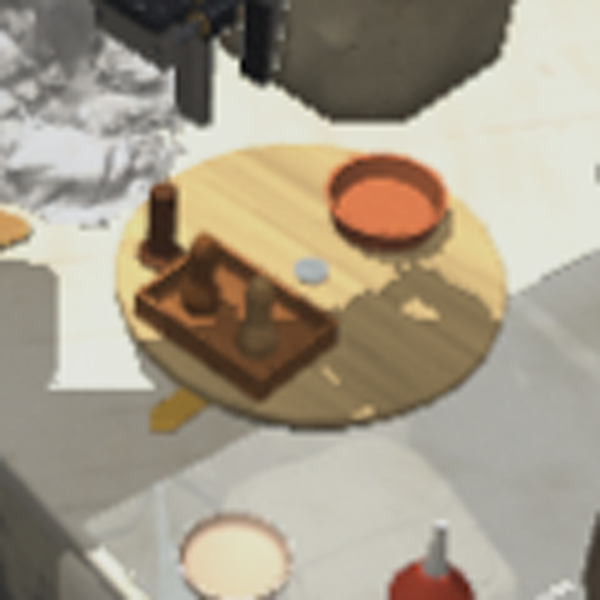

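Both stamps stand upright side by side and the tray is still at the pointer at (378,187). Now the rib.

Run:
```python
from h import *
plan([.418,-.1297,.15],-93)
```

```text
norm shift [0.1492 0.0803 0.3189] mm [-95.7 171.7 -91.2]
tool y yaw deg -164.87 toolx [ 0.0086 -0.0051 -1.    ] j6 2.344 t 12.7667
turn norm -0.3993 alt 0.6007
```

Call:
{"fn": "move_arm", "kwargs": {"increments": [[-0.02,0.02,0.06,-0.03,80],[-0.02,0.035,0.12,-0.07,80],[-0.02,0.05,0.18,-0.11,80],[0,0.065,0.24,-0.15,80],[0.03,0.08,0.3,-0.19,80],[0.06,0.08,0.319,-0.23,80],[0.1,0.08,0.319,-0.27,80],[0.14,0.08,0.319,-0.31,80],[0.149,0.08,0.319,-0.35,80],[0.149,0.08,0.319,-0.39,80],[0.149,0.08,0.319,-0.399,80],[0.149,0.08,0.319,-0.399,80],[0.149,0.08,0.319,-0.399,80]]}}

```text
time: 13.85
ee_pos: [0.4159, -0.1283, 0.3162]
ee_rot: [-2.193, 0.06, 2.194]
contact_force: [0.6, 1.0, 0.3]
width: 0.0634
```

Run:
```python
from h import *
import json
s,p,M=st();print(s['width'],s['contact_force'],s['time'])
plan([.418,-.1297,.022],-93)
ci=camera_info('wrist')
im,d=snapshot('wrist');cv2.imwrite('pics/w8.png',im)
m=cv2.inRange(cv2.cvtColor(im,cv2.COLOR_BGR2HSV),(8,90,90),(28,255,255));m[300:]=0;m[:,:220]=0;m[:,430:]=0
c=max(cv2.findContours(m,0,1)[0],key=cv2.contourArea);b=cv2.minAreaRect(onz(ci,c.reshape(-1,2),.006)[:,:2].astype(np.float32)*1000);print(b,cv2.boxPoints(b),cv2.boundingRect(c))
print(proj(ci,[[.418,-.098,.006],[.418,-.161,.006]]))
```

```text
0.06336288677951801 [0.62584752 0.96292215 0.2613672 ] 13.85
norm shift [ 0.2053  0.0022 -0.0037] mm [   2.1   -1.4 -123.2]
tool y yaw deg -93.15 toolx [-4.e-04  2.e-04 -1.e+00] j6 1.323 t 13.85
turn norm -0.0008 alt 0.9992
((429.83935546875, -129.84310913085938), (41.089900970458984, 81.49280548095703), 85.7047348022461) [[ 387.66867 -147.2786 ]
 [ 468.9326  -153.38211]
 [ 472.01004 -112.40762]
 [ 390.74612 -106.30411]] (299, 167, 48, 93)
[[287.22379882 229.83262555]
 [359.10874889 225.96972896]]
```

View pics/w8.png

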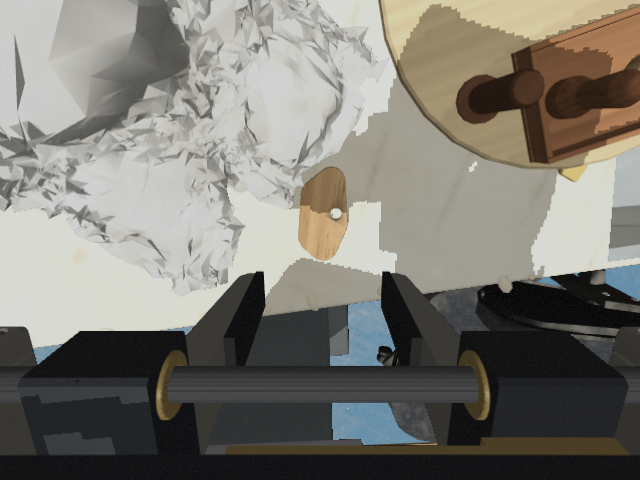

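Call:
{"fn": "move_arm", "kwargs": {"increments": [[0.04,0.002,-0.004,0,80],[0.1,0.002,-0.004,0,80],[0.15,0.002,-0.004,0,80],[0.18,0.002,-0.004,0,80],[0.2,0.002,-0.004,0,80],[0.205,0.002,-0.004,0,80],[0.205,0.002,-0.004,0,80],[0.205,0.002,-0.004,0,255],[0.205,0.002,-0.004,0,255],[0.205,0.002,-0.004,0,255],[0.205,0.002,-0.004,0,255],[0.205,0.002,-0.004,0,255],[0.205,0.002,-0.004,0,255],[0.205,0.002,-0.004,0,255],[0.205,0.002,-0.004,0,255],[0.15,0.002,-0.004,0,255],[0.1,0.002,-0.004,0,255],[0.05,0.002,-0.004,0,255],[0.05,0.002,-0.004,0,255],[0.05,0.002,-0.004,0,255]]}}

```text
time: 15.57
ee_pos: [0.4189, -0.1298, 0.2881]
ee_rot: [-2.199, 0.06, 2.191]
contact_force: [0.9, 1.1, -0.8]
width: 0.0388
```

Run:
```python
from h import *
s,p,M=st();print(s['width'],s['contact_force'],s['time'])
im,d=snapshot('wrist');cv2.imwrite('pics/w9.png',im)
plan([.418,-.13,.32],-93)
```

```text
0.03879999793751484 [ 0.86932987  1.13835829 -0.81811086] 15.5667
norm shift [-3.403e-01  8.000e-04 -1.000e-04] mm [ -0.3  -0.4 204.2]
tool y yaw deg -93.05 toolx [ 1.5e-03 -5.0e-04 -1.0e+00] j6 1.32 t 15.6167
turn norm -0.0003 alt 0.9997
```

View pics/w9.png

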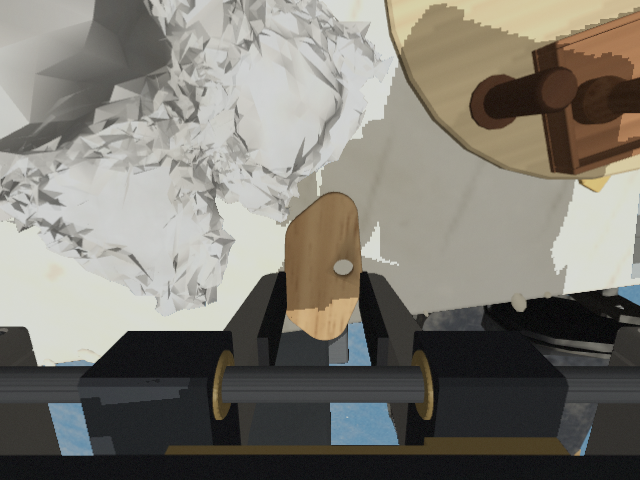

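Call:
{"fn": "move_arm", "kwargs": {"increments": [[-0.06,0,0,0,255],[-0.12,0,0,0,255],[-0.18,0,0,0,255],[-0.24,0,0,0,255],[-0.3,0,0,0,255],[-0.367,0,0,0,255],[-0.367,-0.05,0.002,0.005,255],[-0.367,-0.11,0.004,0.01,255],[-0.367,-0.17,0.006,0.015,255],[-0.367,-0.23,0.008,0.02,255],[-0.367,-0.29,0.01,0.025,255],[-0.367,-0.35,0.012,0.03,255],[-0.367,-0.41,0.014,0.035,255],[-0.367,-0.47,0.016,0.04,255],[-0.367,-0.53,0.018,0.045,255],[-0.367,-0.59,0.02,0.05,255],[-0.367,-0.65,0.022,0.055,255],[-0.367,-0.71,0.024,0.061,255],[-0.367,-0.76,0.025,0.061,255],[-0.367,-0.795,0.025,0.061,255]]}}

```text
time: 17.28
ee_pos: [0.4284, 0.3502, 0.5043]
ee_rot: [-2.09, 0.258, 2.095]
contact_force: [0.0, -0.7, -0.4]
width: 0.0388
```

Run:
```python
from h import *
import json
s,p,M=st();print(s['width'],s['contact_force'],s['time'],p,s['dq'].round(2))
snapshot('wrist')
ci=camera_info('wrist');json.dump({k:(np.array(v).tolist()) for k,v in ci.items()},open('pics/w10.json','w'))
im,d=snapshot('wrist');cv2.imwrite('pics/w10.png',im)
plan([.43,.347,.2],-104)
```

```text
0.03879874902866044 [ 0.04761707 -0.67859427 -0.40100608] 17.2833 [0.42843132 0.35023623 0.50428043] [ 0.32  0.27 -0.31 -0.01  0.06  0.32]
norm shift [ 0.2219  0.0043 -0.004 ] mm [   1.3   -3.3 -133.1]
tool y yaw deg -103.87 toolx [-0.0027 -0.0014 -1.    ] j6 2.495 t 17.3833
turn norm 0.0007 alt -0.9993
```

View pics/w10.png

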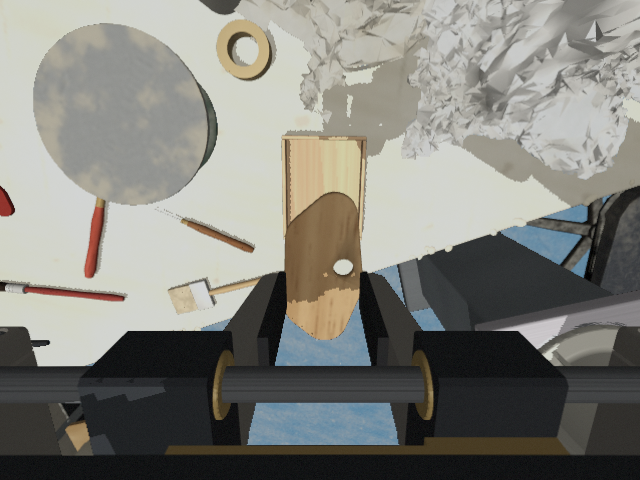

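The tray's far edge runs from (282,136) to (366,136), and its side walls run parallel to the held rib.

Run:
```python
from h import *
import json
m=cv2.imread('pics/w10.png');cv2.imwrite('pics/w10b.png',cv2.resize(m[120:260,260:390],None,fx=4.2,fy=4.2,interpolation=cv2.INTER_CUBIC))
```

```text
(no output)
```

View pics/w10b.png

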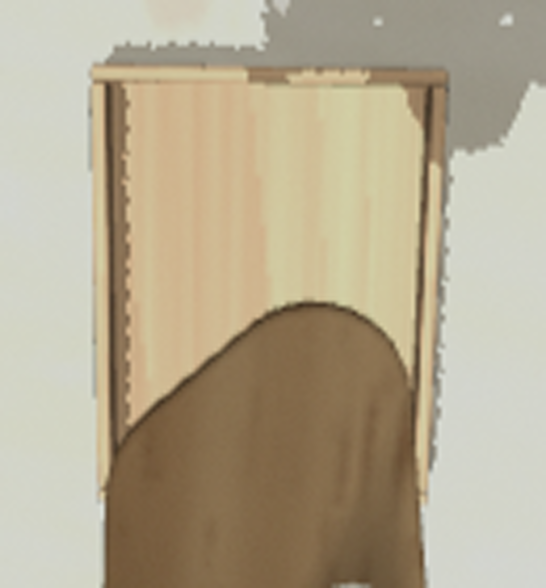

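Run:
```python
from h import *
import json
ci=json.load(open('pics/w10.json'))
A=lambda x,y:((x+.5)/4.2-.5+260,(y+.5)/4.2-.5+120)
q=onz(ci,[A(91,66),A(448,70),A(430,500),A(101,495)],.025)[:,:2];print(q.round(4))
e=q[1]-q[0];print(np.hypot(*e),np.degrees(np.arctan2(e[1],e[0])))
for a,b in((0,3),(1,2)):
    g=q[b]-q[a];print(np.degrees(np.arctan2(g[1],g[0])))
l=(q[3]-q[0]);l/=np.hypot(*l);l2=(q[2]-q[1]);l2/=np.hypot(*l2);L=l+l2;L/=np.hypot(*L)
c=(q[0]+q[1])/2+L*.07;print('centre',c, 'long dir',np.degrees(np.arctan2(-L[1],-L[0])))
s,p,M=st()
# rib outline far/near tips at z (rib plane ~ gp z -.019)
zr=p[2]-.171-.017
rb=onz(ci,[(335,193),(325,339)],zr)[:,:2];print('rib ends',rb,rb.mean(0),'gp',p[:2])
off=rb.mean(0)-p[:2];gp=c-off;print('off',off,'gp target',gp)
plan([*gp,.2],-103.9);plan([*gp,.03],-103.9)
```

```text
[[0.5187 0.3839]
 [0.4912 0.2782]
 [0.3583 0.3124]
 [0.3863 0.4182]]
0.10917525407763484 -104.58944721242536
165.48189441078097
165.5842566843184
centre [0.43721356 0.34855055] long dir -14.466924452450312
rib ends [[0.47745267 0.33298587]
 [0.39900236 0.35740801]] [0.43822752 0.34519694] gp [0.4286646  0.35026261]
off [ 0.00956292 -0.00506568] gp target [0.42765064 0.35361622]
norm shift [ 0.2219 -0.0055  0.0025] mm [  -1.     3.4 -133.1]
tool y yaw deg -103.87 toolx [-0.0027 -0.0014 -1.    ] j6 2.495 t 17.3833
turn norm 0.0001 alt -0.9999
norm shift [ 0.5052 -0.006   0.0018] mm [  -1.     3.4 -303.1]
tool y yaw deg -103.87 toolx [-0.0027 -0.0014 -1.    ] j6 2.495 t 17.3833
turn norm 0.0001 alt -0.9999
```

Call:
{"fn": "move_arm", "kwargs": {"increments": [[0.06,-0.005,0.002,0.003,255],[0.12,-0.005,0.002,0.003,255],[0.18,-0.005,0.002,0.003,255],[0.24,-0.005,0.002,0.003,255],[0.3,-0.005,0.002,0.003,255],[0.36,-0.005,0.002,0.003,255],[0.42,-0.005,0.002,0.003,255],[0.46,-0.005,0.002,0.003,255],[0.49,-0.005,0.002,0.003,255],[0.508,-0.005,0.002,0.003,255],[0.508,-0.005,0.002,0.003,255],[0.508,-0.005,0.002,0.003,255]]}}

```text
time: 18.38
ee_pos: [0.4282, 0.35, 0.2011]
ee_rot: [-2.085, 0.269, 2.088]
contact_force: [0.1, 0.0, 0.0]
width: 0.0401
```

Run:
```python
from h import *
s,p,M=st();print(s['width'],s['contact_force'],s['time'])
im,d=snapshot('wrist');cv2.imwrite('pics/w11.png',im)
plan([.4277,.3536,.028],-104.4)
```

```text
0.04005330678725972 [0.13291597 0.02240419 0.0055107 ] 18.3833
norm shift [ 0.0048 -0.005   0.0025] mm [-0.7  3.3 -2.9]
tool y yaw deg -104.59 toolx [-3.e-04 -3.e-04 -1.e+00] j6 2.508 t 18.4333
turn norm -0.0011 alt 0.9989
```

View pics/w11.png

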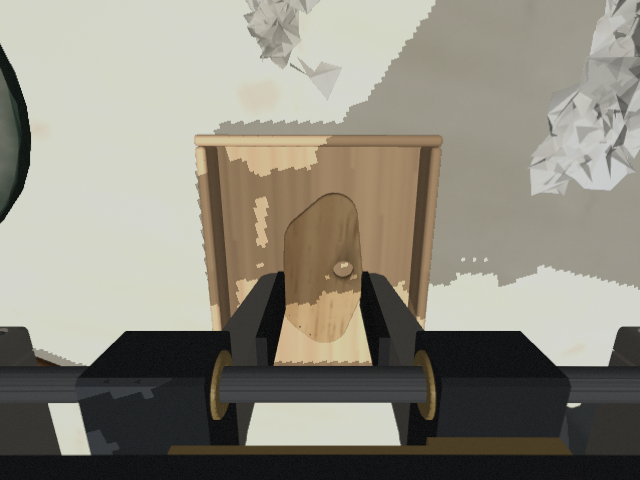

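Call:
{"fn": "move_arm", "kwargs": {"increments": [[0.004,-0.002,0,0,255],[0.004,-0.002,0,0,255],[0.004,-0.002,0,0,180],[0.004,-0.002,0,0,115],[0.004,-0.002,0,0,115],[0.004,-0.002,0,0,115],[0.004,-0.002,0,0,115],[0.004,-0.002,0,0,115],[-0.02,-0.002,0,0,115],[-0.06,-0.002,0,0,115],[-0.12,-0.002,0,0,115],[-0.18,-0.002,0,0,115],[-0.24,-0.002,0,0,115],[-0.3,-0.002,0,0,115],[-0.36,-0.002,0,0,115],[-0.36,-0.002,0,0,115],[-0.36,-0.002,0,0,115]]}}

```text
time: 19.85
ee_pos: [0.4289, 0.3521, 0.4201]
ee_rot: [-2.088, 0.263, 2.081]
contact_force: [-0.2, -0.3, 0.0]
width: 0.0507
```

Run:
```python
from h import *
s,p,M=st();print(s['width'],s['contact_force'],s['time'])
ci=camera_info('wrist');im,d=snapshot('wrist');cv2.imwrite('pics/w12.png',im)
im,d=snapshot('top');cv2.imwrite('pics/t12.png',cv2.resize(im[150:320,130:500],None,fx=2.1,fy=2.1,interpolation=cv2.INTER_CUBIC))
cv2.imwrite('pics/t12b.png',cv2.resize(im[180:312,325:500],None,fx=4.5,fy=4.5,interpolation=cv2.INTER_CUBIC))
```

```text
0.05067280901781317 [-0.1580387  -0.26925266  0.03637977] 19.85
```

View pics/w12.png

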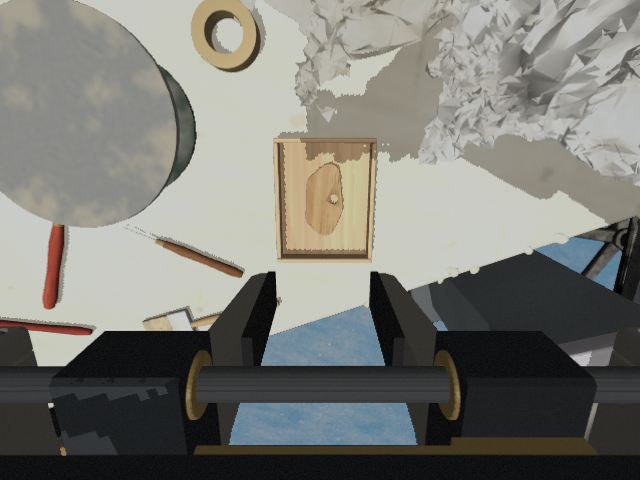

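View pics/t12b.png

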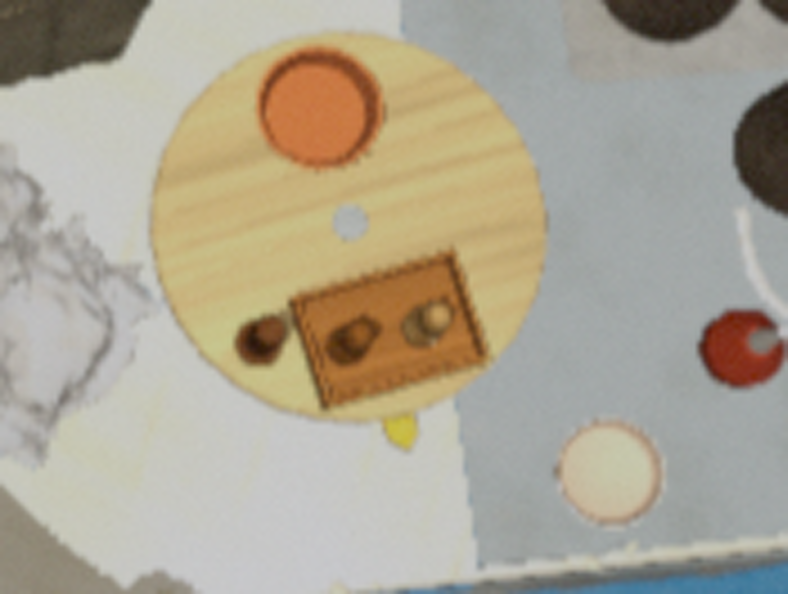

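Run:
```python
from h import *
ci=camera_info('top')
Z=lambda x,y:((x+.5)/4.5-.5+325,(y+.5)/4.5-.5+180)
q=onz(ci,[Z(455,251),Z(488,357),Z(325,409),Z(291,298)],.064)[:,:2];h=onz(ci,[Z(350,222)],.046)[0,:2];t=onz(ci,[Z(403,448)],.007)[0,:2]
an=lambda v:np.degrees(np.arctan2(v[1],v[0]))
print(an(q.mean(0)-h),an(t-h),an(q[1]-q[0]),an(q[2]-q[3]))
print(r.hand_in())
```

```text
-164.76005961344472 -165.78772853226482 -165.27588580500287 -164.80607673029138
the job is handed in; nothing more can be done
None
```

I turned the carousel by its knob post to the pointer, then stood both stamps upright side by side in its tray. Last, I laid the wooden rib flat near the middle of the open wooden tray. The job took about 20 s of the 72 s, and is handed in.

- **Carousel:** in the final top view the tray centre is at -164.8° and the pointer at -165.8°, about 1° apart. The close wrist view, taken before the stamps were placed, put them at -164.5° and -164.6°. The two disagree by about 1°, within what I can read from the pixels.
- **Stamps:** the wrist and scene views after placing show both standing, and so does the final top view. The second stamp looked slightly tilted in the gripper, but stood level once released.
- **Rib:** the last wrist view shows it inside the tray, about centred and free of the fingers.
- **Rest of the scene:** nothing else looked moved in the views I took, though I didn't measure the other objects' positions. The gripper ended well clear, and the highest force at the end of any move was about 8 N.

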